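# Plug the locating pin and present the leg flange above it

## Robot

A 6-joint arm with a two-finger parallel gripper is mounted at the origin on the work surface. World frame = base frame: x ahead of the robot, y to its left, z up, the work surface at z = 0. Lengths are in m, angles in rad, forces in N, time in s.
With the tool pointing down it reaches from about 0.375 to 0.975 m from the base axis. Payload 3.8 kg.
Tool frame: the origin (TCP) lies midway between the tips of the shut fingers; the grasp point (between the pads) lies 19 mm behind it; z points along the fingers, y is the line along which they close (so a half turn about z gives the same grasp; the last joint's range is limited). The gripper opens to 88 mm and grips with 3 to 60 N. Pads are 18 mm wide; open, the fingers measure 123 mm over their backs; the gripper's body (75 mm by 187 mm) begins 45 mm behind the grasp point.
Start: joints at [-1.364, 0.264, 1.604, -0, 1.274, -0.037], TCP at [0.163, -0.655, 0.239] pointing down, gripper open.
Joint ranges: [-2.63, 2.63], [-0.94, 2.18], [0.31, 2.57], [-1.31, 4.45], [0, 2.66], [-2.55, 2.55]. Speed limits (rad/s): [2.57, 2.57, 3.14, 3.14, 3.14, 3.14].

## Interface

Orientations are given as a rotation vector (axis times angle).
In Python, from cell import manip, inverse_kinematics, cams, order gives the robot as it stands. Calls block until the motion is done:
- manip.move_pose(position, orientation): joint-space move of the TCP to a pose.
- manip.move_linear(position, rate=0.15, rot=None): straight line of the TCP; rot=None keeps the orientation; rate is the mean speed in m/s.
- manip.set_joints(angles): joint-space move.
- manip.set_gripper(opening, force=None): finger opening in m; force is the grip in N (None keeps the last); returns when the fingers have stopped.
- manip.dwell(seconds).
- inverse_kinematics(position, orientation): joint angles nearest the present ones, or None.
- manip.state(): the state.
- cams.capture(name): name is "side" or "top" or "wrist"; returns a dict with "image" (400x640x3 uint8, blue, green, red), "z_map" (400x640 float32, m along the optical axis (not along the pixel's ray), 0 where there is no reading), "intrinsics" (3x3 intrinsics, pixels), "k1" (the pictures are not rectified: a ray, as slopes to the right and down, at radius r is drawn at 1 + k1 r^2 times it, then the intrinsics apply), "position" and "orientation" of the camera in the world; the wrist camera has in their place "T_tool_cam" (4x4, takes a point from camera to tool coordinates, whose origin is the TCP and whose axes are the flange's). Camera axes: x right, y down, z forward; pixel columns grow to the right and rows downward; lengths in m; the calibration is good to about 2 mm. A picture is of the moment at which its call begins: read the wrist's pose just before it.
A pose or a line that the arm cannot do raises manip.IKError and nothing moves.
- order.close_job(): hands the job in; it is judged then, once.
The state is a dict: "clock": time; "joint_pos": joint angles; "joint_velocities": joint speeds; "tau": joint torques, N m; "tool_pos": TCP position; "tcp_rot": TCP orientation; "contact_force": force on the tool from outside, world axes, zero at the start; "moment": the same for the moment, N m; "gripper_width": finger opening in m; "grasp_force": force on a finger pad.
Only numpy, scipy, OpenCV 4.12 (cv2) and the standard library are available. Lean on these libraries where they do the work, as an engineer would, in place of code of your own. Each camera call takes 0.05 s, during which the arm holds its last target. There are 200 camera calls.

## Task

Take the plain headless steel pin out of the wooden holder, push it down into the socket of the table foot until it is fully home, and let go of it. Then lift the leg flange higher than the cartons, carry it across and finish holding it level about one centimetre above the top of the pin, its centre hole right over the pin and its long side in line with the foot's long side, touching neither pin nor foot: the program ends while still holding the flange there, still, so that the fitter can check the line-up. Do not knock the flange against the pin, and leave the other things on the bench where they are.

Things in the scene. Friction and masses are not known exactly. Their poses are not given: they have to be found in the camera images.
- pin: Plain round steel locating pin, no head, 10 mm diameter, 80 mm long, 50 g, loose. At the start it stands upright in one of the three holes of the holder, 25 mm deep, with 55 mm showing above the wood. Origin at the centre of its lower end; z along the pin, up. Its lower end is lightly chamfered.
- pin_top (a point): Centre of the upper end of the pin, 80 mm above its origin.
- holder: Light wooden holder block fixed to the bench, 50 x 190 x 35 mm high (x, y, z), with three holes of 11.5 mm diameter and 25 mm depth on its centre line at y = -65, 0 and +65 mm. Origin at the centre of its underside; it stands on the robot's side of the bench, its long side roughly across (along y). Which hole holds the pin varies.
- foot: Table foot fixed to the bench: a white beam 140 x 60 x 30 mm high (long side along its x) with a square bare steel socket 40 x 40 mm standing on its middle, up to 80 mm above the bench. Origin at the centre of its underside, z up.
- bore (a point): Mouth of the socket's round bore, centred on the socket's top face, 80 mm above the foot's origin; axes as the foot's. The bore is 12.5 mm in diameter, chamfered at the mouth and 40 mm deep, so a pin that is home stands 40 mm out of it. It is a loose fit.
- flange: Leg flange, white steel, 0.3 to 0.6 kg, loose, standing on the bench: a flat plate 120 x 70 x 8 mm (long side along its x) with a hollow square tube 40 x 40 mm outside (4 mm wall, sides parallel to the plate's) upright on its middle, 68 mm high over all, open at the top. A 24 mm round hole goes through the plate at its centre, inside the tube. Origin at the centre of the plate's underside, z up. Gripped across the tube from above.
- carton: Bystander and obstacle: open cardboard carton of hardware, 150 x 80 x 110 mm high, 1.2 kg, standing between the flange and the foot. Origin at the centre of its underside.
- carton_small: Bystander and obstacle: closed cardboard carton 90 x 70 x 95 mm high, beyond the open one. Origin at the centre of its underside.
- bolt_a: Bystander: short steel bolt with a round 22 mm head, hanging in a holder hole, the head from 7 to 17 mm above the wood. Origin at its lower end.
- bolt_b: Bystander: a second bolt like it, in another holder hole. Origin at its lower end.
- tape: Bystander: grey tape roll lying flat, 90 mm diameter, 25 mm high, at the back. Origin at the centre of its underside.
- angle: Bystander: steel angle bracket, 90 x 40 x 65 mm high, at the back right. Origin at the centre of its underside.
Things that resemble listed ones, but are neither listed nor needed, are in the scene too. What is shaped like the flange but blue, pink or purple is not meant.

How it is judged:
By the outcome, as a careful person would: the job done as asked, in the order asked, and still so for the second after the job is handed in, while the arm keeps its last pose, push and grip.
It also fails if it takes over 72 s, if anything falls off the work surface, if the arm or the gripper's body presses on something with over 40 N, if the wrist force passes 120 N, or if a joint passes its speed limit or range.

## Working session

There is one attempt and no reset: what is moved stays moved. The work goes in short steps, each a Python script; the robot and the scene stay as the last script left them, time stands still between calls to the robot, and variables do not carry over. Pictures are saved under pics/ and viewed, at most 10 in all, crops included, and the job is handed in when it is done.

```bash
mkdir -p pics; ls; cat > h.py <<'E'
import numpy as np, cv2
from scipy.spatial.transform import Rotation as R
from cell import manip, inverse_kinematics, cams, order
def pose(c):
    if "T_tool_cam" in c:
        s=c["s"]; T=np.eye(4); T[:3,:3]=R.from_rotvec(s["tcp_rot"]).as_matrix(); T[:3,3]=s["tool_pos"]
        return T@c["T_tool_cam"]
    T=np.eye(4); o=np.array(c["orientation"],float)
    T[:3,:3]=o if o.shape==(3,3) else R.from_rotvec(o).as_matrix(); T[:3,3]=c["position"]; return T
def snap(name,fn=None):
    s=manip.state(); c=cams.capture(name); c["s"]=s
    if fn: cv2.imwrite("pics/%s.png"%fn,c["image"]); np.savez("pics/%s.npz"%fn,T=pose(c),K=c["intrinsics"],k1=c["k1"],z=c["z_map"],im=c["image"])
    return load(fn)
def load(fn):
    d=dict(np.load("pics/%s.npz"%fn)); return d
def rays(d,uv):
    K=d["K"]; uv=np.atleast_2d(np.array(uv,float))
    return cv2.undistortPoints(uv.reshape(-1,1,2),K,np.array([float(d["k1"]),0,0,0])).reshape(-1,2)
def at_z(d,uv,z):  # intersect pixel rays with plane height z
    r=rays(d,uv); v=np.c_[r,np.ones(len(r))]@d["T"][:3,:3].T; o=d["T"][:3,3]
    return o+v*((z-o[2])/v[:,2])[:,None]
def by_depth(d,uv):
    r=rays(d,uv); uv=np.atleast_2d(uv).astype(int); z=d["z"][uv[:,1],uv[:,0]]
    return (np.c_[r,np.ones(len(r))]*z[:,None])@d["T"][:3,:3].T+d["T"][:3,3]
def down(yaw): # tool z down, tool y (closing line) at angle yaw from world y
    return (R.from_euler('z',yaw)*R.from_rotvec([np.pi,0,0])).as_rotvec()
E
python3 - <<'E'
from h import *
print(manip.state())
for n in("top","side"):
    d=snap(n,n+"0"); print(d["T"].round(3),d["K"],d["k1"])
E
```

```text
pics
{'clock': 0.0, 'joint_pos': array([-1.36389244e+00,  2.64763068e-01,  1.60536837e+00, -1.41404986e-05,
        1.27367328e+00, -3.69043280e-02]), 'joint_velocities': array([ 0.00036492, -0.00020742,  0.00013077, -0.00152781,  0.00138679,
       -0.00176101]), 'tau': array([ 1.15683622e-03, -5.02104592e+01, -3.56874526e+01,  7.30189984e-02,
        2.94162263e-02, -1.97919435e-04]), 'tool_pos': array([ 0.16279142, -0.65435144,  0.23738435]), 'tcp_rot': array([-3.11609117e+00, -3.81763811e-01,  3.15926105e-04]), 'contact_force': array([ 0.23057226, -0.02095571, -0.11643051]), 'moment': array([-0.02767593,  0.03315057,  0.01788013]), 'grasp_force': 0.0, 'gripper_width': 0.08819054649535395}
[[-0.004 -0.985  0.171  0.379]
 [-1.     0.003 -0.006  0.131]
 [ 0.006 -0.171 -0.985  1.102]
 [ 0.     0.     0.     1.   ]] [[457.582932     0.         315.44145652]
 [  0.         457.582932   195.93895031]
 [  0.           0.           1.        ]] -0.0998262866575227
[[ 0.898 -0.327  0.295  0.324]
 [-0.44  -0.692  0.572 -0.347]
 [ 0.017 -0.643 -0.766  0.708]
 [ 0.     0.     0.     1.   ]] [[366.73820461   0.         321.06664118]
 [  0.         366.73820461 198.40098046]
 [  0.           0.           1.        ]] -0.06125545991515509
```

View pics/top0.png

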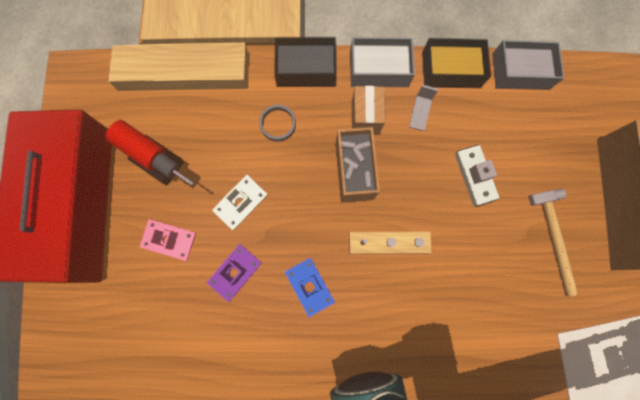

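View pics/side0.png

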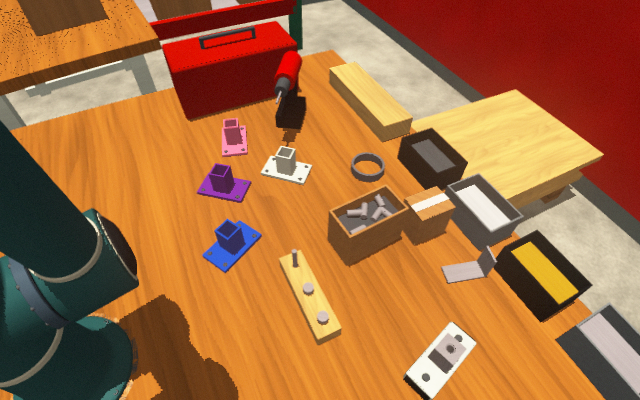

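Top view: the white flange is at (240,202). Lookalikes are pink (167,239), purple (235,272) and blue (310,287), none of them meant. The holder's left hole (363,243) has the thin pin; (391,242) and (419,242) have wide bolt heads. The foot is at (478,174). The side view agrees: the pin is at (295,258), tall and thin, and the bolts are at (308,288) and (323,318).

```bash
python3 - <<'E'
from h import *
d=load("top0"); im=d["im"]
def crop(x,y,w,h,s): return cv2.resize(im[y:y+h,x:x+w],None,fx=s,fy=s,interpolation=cv2.INTER_CUBIC)
A=crop(200,165,80,70,5); B=crop(440,135,80,70,5); C=crop(340,225,100,35,8)
o=np.zeros((640,800,3),np.uint8); o[:350,:400]=A; o[:350,400:]=B; o[350:630,:]=C
cv2.imwrite("pics/crop.png",o[:600])
print("holder",at_z(d,[[350,233],[431,233],[431,253],[350,253]],.035).round(3))
print("pin",at_z(d,[[363,243]],.09).round(3),by_depth(d,[[363,243],[391,242],[478,174],[485,170],[460,160],[360,160],[375,185],[370,110],[225,210]]).round(3))
E
```

```text
holder [[ 0.476  0.044  0.035]
 [ 0.475 -0.147  0.035]
 [ 0.428 -0.145  0.035]
 [ 0.429  0.045  0.035]]
pin [[0.449 0.02  0.09 ]] [[ 0.45   0.018  0.064]
 [ 0.453 -0.048  0.054]
 [ 0.608 -0.255  0.074]
 [ 0.62  -0.276  0.064]
 [ 0.654 -0.23   0.025]
 [ 0.638  0.023  0.087]
 [ 0.579 -0.01   0.089]
 [ 0.756 -0.002  0.095]
 [ 0.535  0.343  0.011]]
```

View pics/crop.png

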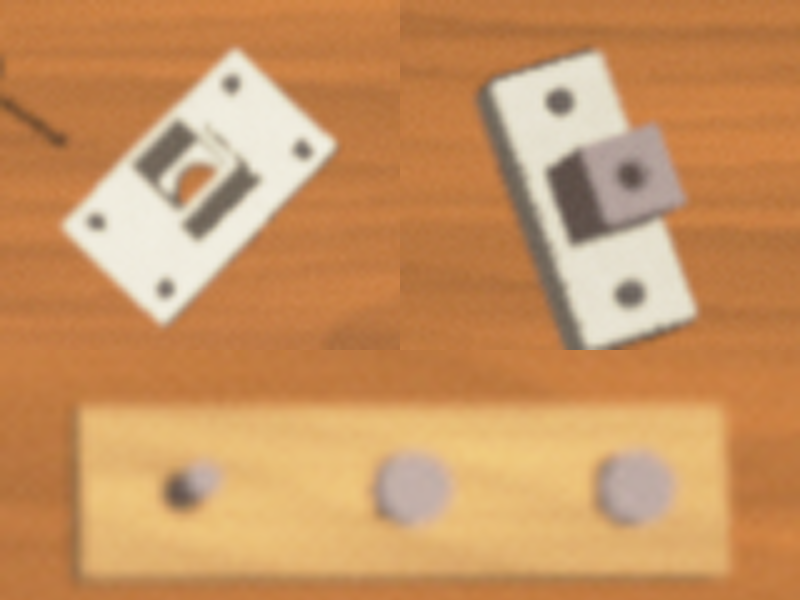

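```bash
python3 - <<'E'
from h import *
d=load("top0")
def px(L,x0,y0,s,ox=0,oy=0): L=np.array(L,float); return np.c_[x0+(L[:,0]-ox+.5)/s-.5,y0+(L[:,1]-oy+.5)/s-.5]
print("pin",at_z(d,px([[205,477]],340,225,8,0,350),.09).round(4))
print("bolts",at_z(d,px([[413,488],[638,488]],340,225,8,0,350),.052).round(4))
print("bore",at_z(d,px([[632,176]],440,135,5,400),.08).round(4))
f=at_z(d,px([[488,82],[600,50],[697,315],[585,350]],440,135,5,400),.03);print("foot",f.round(3),f.mean(0))
e=(f[2]-f[1]+f[3]-f[0]);print(np.linalg.norm(e)/2,np.degrees(np.arctan2(e[1],e[0])), np.linalg.norm(f[1]-f[0]))
s=at_z(d,px([[582,152],[655,125],[685,200],[610,230]],440,135,5,400),.08);print("sock",s.round(3),s.mean(0))
f=at_z(d,px([[235,48],[337,146],[163,326],[61,226]],200,165,5),.008);print("fl",f.round(3),f.mean(0))
e=(f[1]-f[2]+f[0]-f[3]);print(np.linalg.norm(e)/2,np.degrees(np.arctan2(e[1],e[0])),np.linalg.norm(f[1]-f[0]))
E
```

```text
pin [[0.4542 0.0154 0.09  ]]
bolts [[ 0.4535 -0.0489  0.052 ]
 [ 0.4529 -0.1143  0.052 ]]
bore [[ 0.6167 -0.2725  0.08  ]]
foot [[ 0.676 -0.223  0.03 ]
 [ 0.692 -0.281  0.03 ]
 [ 0.559 -0.32   0.03 ]
 [ 0.542 -0.263  0.03 ]] [ 0.61735542 -0.27169863  0.03      ]
0.1386083828196619 -163.49486233657817 0.05998729551640041
sock [[ 0.628 -0.249  0.08 ]
 [ 0.641 -0.285  0.08 ]
 [ 0.605 -0.297  0.08 ]
 [ 0.591 -0.26   0.08 ]] [ 0.61640357 -0.27303249  0.08      ]
fl [[0.623 0.293 0.008]
 [0.574 0.242 0.008]
 [0.487 0.325 0.008]
 [0.536 0.376 0.008]] [0.55511178 0.30898782 0.008     ]
0.1206024086280476 -43.33562133976029 0.07056452012006345
```

```bash
python3 - <<'E'
from h import *
print("drill",by_depth(load("top0"),[[205,188],[195,182],[185,172],[165,163],[150,148]]).round(3))
manip.move_pose([.454,.0154,.2],down(np.pi/2)); manip.dwell(.3)
d=snap("wrist","w1"); s=manip.state(); print(s["clock"],s["tool_pos"],s["joint_pos"]); print(d["T"].round(3),d["K"],d["k1"])
K=d["K"]
p=np.array([[.454,.0154,.09],[.454,.0154,.035]]); q=(p-d["T"][:3,3])@d["T"][:3,:3]
print(cv2.projectPoints(q,np.zeros(3),np.zeros(3),K,np.array([float(d["k1"]),0,0,0]))[0])
E
```

```text
drill [[ 0.591  0.396  0.002]
 [ 0.606  0.422 -0.   ]
 [ 0.632  0.448 -0.   ]
 [ 0.61   0.44   0.181]
 [ 0.64   0.47   0.192]]
3.0417 [0.45408862 0.01518755 0.19998986] [-2.14043323e-02 -1.34189266e-01  2.09953115e+00  8.90304993e-06
  1.17625966e+00 -2.09261153e-02]
[[ 1.    -0.001 -0.     0.454]
 [-0.001 -0.963 -0.268  0.084]
 [ 0.     0.268 -0.963  0.348]
 [ 0.     0.     0.     1.   ]] [[355.72863741   0.         328.60134693]
 [  0.         355.72863741 200.3994295 ]
 [  0.           0.           1.        ]] 0.01688237123956952
[[[328.26293013 196.5677465 ]]

 [[328.30695279 180.7841013 ]]]
```

View pics/w1.png

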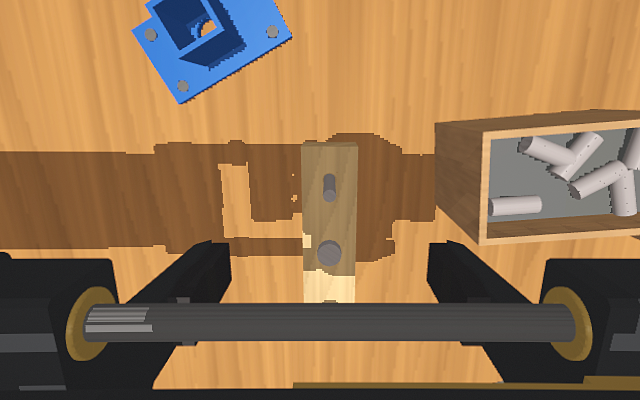

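Pin top at about (329,196) in the wrist view, which matches the prediction (328,197). The bolt is at (329,253). Grasping.

```bash
python3 - <<'E'
from h import *
manip.set_gripper(.04)
manip.move_linear([.4545,.0156,.060],rate=.12)
manip.set_gripper(0,force=30); s=manip.state(); print(s["gripper_width"],s["grasp_force"],s["contact_force"])
manip.move_linear([.4545,.0156,.20],rate=.12)
manip.move_pose([.6167,-.2725,.20],down(np.pi/2))
manip.dwell(.3)
d=snap("wrist","w2"); s=manip.state(); print(s["clock"],s["gripper_width"],s["contact_force"],s["tool_pos"])
p=np.array([[.6167,-.2725,.08],[.6167,-.2725,.15]]); q=(p-d["T"][:3,3])@d["T"][:3,:3]
print(cv2.projectPoints(q,np.zeros(3),np.zeros(3),d["K"],np.array([float(d["k1"]),0,0,0]))[0])
cv2.imwrite("pics/w2c.png",cv2.resize(d["im"][120:320,200:460],None,fx=3,fy=3,interpolation=cv2.INTER_CUBIC))
E
```

```text
0.008902260459023004 29.999529998749495 [-0.24589633 -0.34854707  1.69838459]
8.6833 0.008871264441325648 [-0.53782387 -0.51042186  0.08274178] [ 0.61681799 -0.27168062  0.20049299]
[[[328.12414188 194.69125534]]

 [[328.07562551 224.71217208]]]
```

View pics/w2c.png

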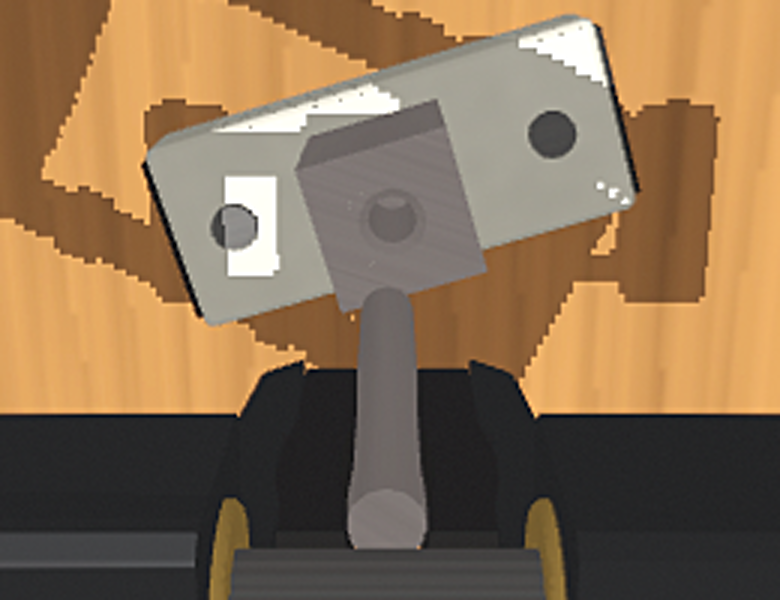

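```bash
python3 - <<'E'
from h import *
d=load("w2")
px=lambda x,y:[200+(x+.5)/3-.5,120+(y+.5)/3-.5]
b=at_z(d,[px(392,216)],.08)[0]; p=at_z(d,[px(386.7,314)],.1505)[0]
print(b,p,b-p)
# socket edges check
q=at_z(d,[px(296,172),px(437,126),px(486,270),px(343,312)],.08);print(q.round(4),q.mean(0))
m=manip.state()["tool_pos"];print(m)
E
```

```text
[ 0.61841745 -0.27006723  0.08      ] [ 0.61698907 -0.27208699  0.1505    ] [ 0.00142838  0.00201976 -0.0705    ]
[[ 0.5938 -0.2585  0.08  ]
 [ 0.6298 -0.2466  0.08  ]
 [ 0.6432 -0.2847  0.08  ]
 [ 0.6054 -0.2964  0.08  ]] [ 0.61804163 -0.27152447  0.08      ]
[ 0.61681799 -0.27168062  0.20049299]
```

```bash
python3 - <<'E'
from h import *
manip.move_linear([.6180,-.2707,.138],rate=.1); manip.dwell(.3)
s=manip.state(); print(s["tool_pos"],s["clock"])
d=snap("wrist","w3")
cv2.imwrite("pics/w3c.png",cv2.resize(d["im"][180:320,240:420],None,fx=4,fy=4,interpolation=cv2.INTER_CUBIC))
E
```

```text
[ 0.61845038 -0.27091211  0.13888099] 9.75
```

View pics/w3c.png

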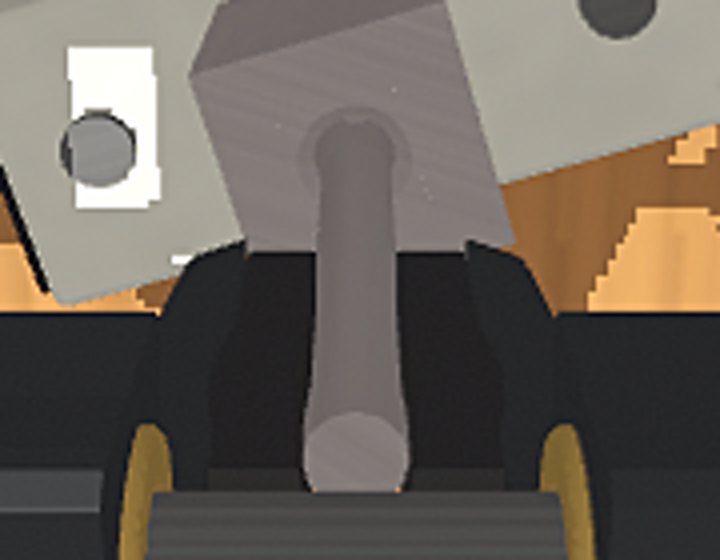

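```bash
python3 - <<'E'
from h import *
d=load("w3")
px=lambda x,y:[240+(x+.5)/4-.5,180+(y+.5)/4-.5]
print(at_z(d,[px(355,158)],.08),at_z(d,[px(299,158),px(411,158)],.08), at_z(d,[px(355,104)],.08))
print(at_z(d,[px(356,155)],.0889),at_z(d,[px(317,155),px(395,155)],.0889),at_z(d,[px(356,118)],.0889))
q=at_z(d,[px(191,76),px(445,2),px(514,244)],.08);print(q.round(4),(q[0]+q[2])/2)
r=manip.state();t=r["tool_pos"];c=np.array([t[0],t[1],.0889])
T=d["T"];K=d["K"]
def pr(P): return cv2.projectPoints((np.array(P)-T[:3,3])@T[:3,:3],np.zeros(3),np.zeros(3),K,np.array([float(d["k1"]),0,0,0]))[0].reshape(-1,2)
def cr(P): return (pr(P)-[240,180]+.5)*4-.5
print(cr([c,c+[0,.005,0],t*[1,1,0]+[0,.005,.1689]]),t,r["contact_force"])
E
```

```text
[[ 0.61854157 -0.27130204  0.08      ]] [[ 0.60997146 -0.27129313  0.08      ]
 [ 0.62711279 -0.27131033  0.08      ]] [[ 0.61854723 -0.26268587  0.08      ]]
[[ 0.61868205 -0.26784171  0.0889    ]] [[ 0.61297378 -0.26783587  0.0889    ]
 [ 0.62439084 -0.26784727  0.0889    ]] [[ 0.61868471 -0.26218007  0.0889    ]]
[[ 0.5939 -0.2583  0.08  ]
 [ 0.6319 -0.2469  0.08  ]
 [ 0.6433 -0.2854  0.08  ]] [ 0.61857426 -0.27184926  0.08      ]
[[353.44146638 174.4868476 ]
 [353.4089565  142.0901614 ]
 [353.26804068 411.4033039 ]] [ 0.61830469 -0.27085653  0.13867275] [ 0.3305299   0.10960178 -1.06279211]
```

The visible dome at (355,117) is the bore's inner edge, and the pin end sits inside it. By the numbers, the bore (.6185,-.2713) and the pin (.6187,-.2713) coincide, so I insert with force checks.

```bash
python3 - <<'E'
from h import *
t=manip.state()["tool_pos"]
z=.134
while z>.0869:
    manip.move_linear([.6180,-.2709,z],rate=.06)
    s=manip.state(); f=s["contact_force"]; print(round(z,3),s["tool_pos"].round(4),f.round(1),s["moment"].round(2))
    if f[2]>15 or np.linalg.norm(f[:2])>15: break
    z-=.004 if z<.1 else .008
E
```

```text
0.134 [ 0.6176 -0.2707  0.1334] [ 0.3 -0.8  0.2] [-0.1  -0.07  0.  ]
0.126 [ 0.6175 -0.2708  0.125 ] [-0.1 -0.6 -0.4] [-0.09 -0.13 -0.01]
0.118 [ 0.6176 -0.2708  0.1172] [ 0.4  0.  -0.4] [-0.08 -0.1   0.07]
0.11 [ 0.6177 -0.2708  0.1093] [-0.6  0.4 -0.4] [-0.16 -0.05  0.01]
0.102 [ 0.6176 -0.2708  0.1013] [ 0.5 -0.4 -1.7] [-0.15 -0.08 -0.03]
0.094 [ 0.6177 -0.2708  0.0933] [ 0.3 -1.2 -1.2] [-0.2  -0.12  0.06]
0.09 [ 0.6183 -0.2709  0.0903] [ 0.  -0.5  0.2] [-0.09 -0.22  0.02]
```

```bash
python3 - <<'E'
from h import *
for z in np.arange(.0885,.0825,-.001):
    manip.move_linear([.6180,-.2709,z],rate=.03); s=manip.state(); print(round(z,4),s["tool_pos"][2].round(4),s["contact_force"].round(1))
    if s["contact_force"][2]>12: break
manip.set_gripper(.03); manip.dwell(.2)
manip.move_linear([.6180,-.2709,.21],rate=.15); manip.dwell(.2)
d=snap("wrist","w4"); s=manip.state(); print(s["clock"],s["tool_pos"],s["contact_force"].round(1))
cv2.imwrite("pics/w4c.png",cv2.resize(d["im"][100:300,200:460],None,fx=3,fy=3,interpolation=cv2.INTER_CUBIC))
c=snap("side","s4")["im"][290:400,390:510]
t=snap("top","t4")["im"][140:210,445:525]
E
```

```text
0.0885 0.0902 [0.1 0.7 6.2]
0.0875 0.0901 [-1.8  0.1  9.8]
0.0865 0.09 [-2.   0.6 12.7]
14.3917 [ 0.61745592 -0.2706417   0.20863653] [ 0.  -0.3  0.1]
```

View pics/w4c.png

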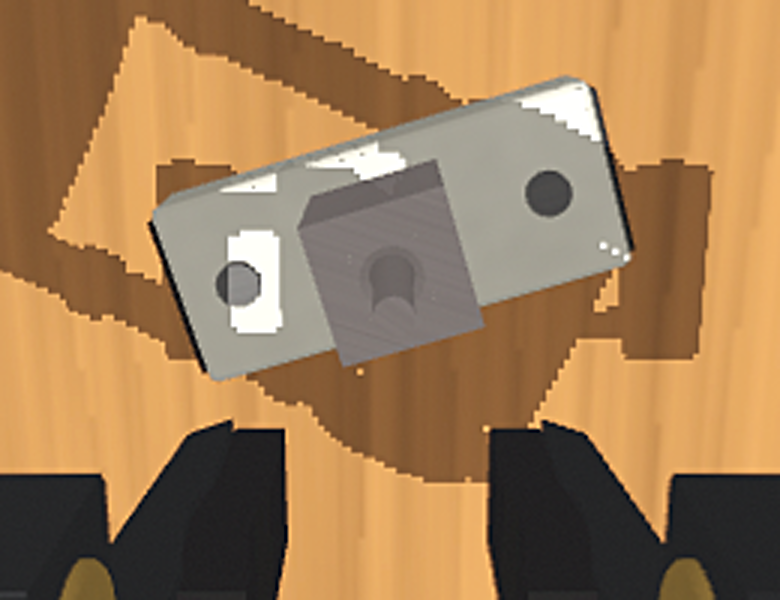

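The pin is home: it bottomed at TCP z .0901, and its end shows at (394,317). Now I measure the pin top and foot yaw, then go high over the flange to look at it and the drill.

```bash
python3 - <<'E'
from h import *
d=load("w4"); px=lambda x,y:[200+(x+.5)/3-.5,100+(y+.5)/3-.5]
print("pin",at_z(d,[px(394.5,317)],.12),"bore",at_z(d,[px(392,275)],.08))
q=at_z(d,[px(215,380),px(632,260)],.03);e=q[1]-q[0];print(np.linalg.norm(e),np.degrees(np.arctan2(e[1],e[0])))
q=at_z(d,[px(300,231),px(439,187),px(484,325),px(344,367)],.08);print(q.round(4),q.mean(0));e=q[1]-q[0]+q[2]-q[3];print(np.degrees(np.arctan2(e[1],e[0])));e=q[1]-q[2]+q[0]-q[3];print(np.degrees(np.arctan2(e[1],e[0]))-90)
manip.move_linear([.6180,-.2709,.30],rate=.2)
manip.move_pose([.555,.309,.30],down(np.radians(136.7))); manip.dwell(.3)
w=snap("wrist","w5"); s=manip.state(); print(s["clock"],s["tool_pos"],s["joint_pos"])
a=cv2.resize(w["im"],(800,500))[:,:]
c=cv2.resize(load("side0")["im"][40:190,230:330],None,fx=4,fy=4,interpolation=cv2.INTER_CUBIC)
o=np.zeros((600,800,3),np.uint8); o[:,:400]=c; o[:,400:]=0
b=w["im"]; o[:250,400:]=cv2.resize(b,(400,250)); cv2.imwrite("pics/m5.png",o)
E
```

```text
pin [[ 0.61902778 -0.27069853  0.12      ]] bore [[ 0.61855606 -0.27071887  0.08      ]]
0.1383697000617136 16.746005245514755
[[ 0.5943 -0.2588  0.08  ]
 [ 0.6308 -0.2471  0.08  ]
 [ 0.6434 -0.2846  0.08  ]
 [ 0.6055 -0.2966  0.08  ]] [ 0.61848849 -0.27177504  0.08      ]
17.629673044358697
17.515452613362243
17.5333 [0.55522027 0.30863802 0.29999921] [ 4.68146187e-01  1.58482120e-01  1.61818058e+00 -9.07434667e-06
  1.36496533e+00 -3.46264788e-01]
```

View pics/w5.png

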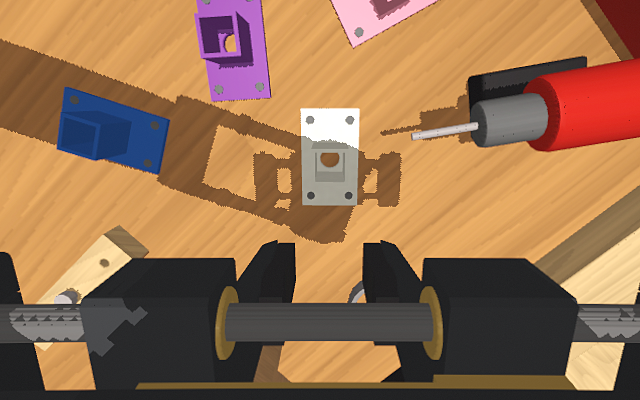

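View pics/m5.png

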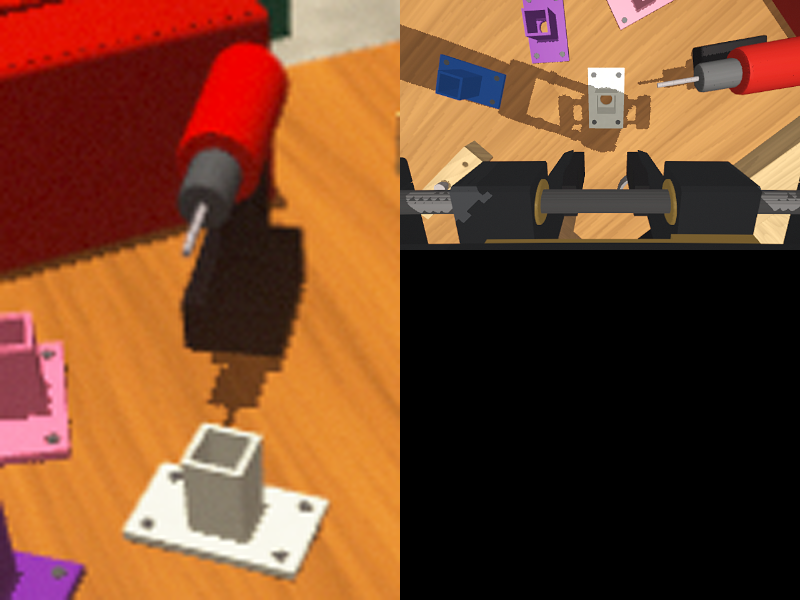

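Wrist view: the white flange plate spans (301,108) to (359,205) with its hole at (330,158). The drill bit points at it, with its tip at (413,136). I'll close along the flange's long axis with the camera side away from the drill. First I check clearances and refine the flange pose.

```bash
python3 - <<'E'
from h import *
d=load("w5"); im=d["im"]
hsv=cv2.cvtColor(im,cv2.COLOR_BGR2HSV); m=(hsv[...,1]<70).astype(np.uint8); m[:95]=0;m[225:]=0;m[:,:285]=0;m[:,375:]=0
c=max(cv2.findContours(m,0,2)[0],key=cv2.contourArea); P=at_z(d,c.reshape(-1,2),.008)
r=cv2.minAreaRect((P[:,:2]*1000).astype(np.float32)); print("rect",r, cv2.contourArea(c), c.reshape(-1,2).min(0),c.reshape(-1,2).max(0))
print("hole",at_z(d,[[330,159]],.008)) 
Q=at_z(d,[[301,108],[358.5,108],[359,205],[302,205.5]],.008);print(Q.round(4),Q.mean(0))
u=np.array([np.cos(np.radians(46.7)),np.sin(np.radians(46.7))])
for name,dd in(("w",d),):
    g=np.array([(x,y) for x in range(405,640,3) for y in range(55,160,3)]);W=by_depth(dd,g);k=(W[:,2]>.06)&(W[:,2]<.3)
    W=W[k]; o=(W[:,:2]-[.555,.309])@u; l=(W[:,:2]-[.555,.309])@np.array([u[1],-u[0]])
    i=np.argsort(o)[:12]; print(np.c_[W[i],o[i],l[i]].round(3)); print(W[:,2].max())
E
```

```text
rect ((555.5982055664062, 310.5007629394531), (70.80935668945312, 119.51679229736328), 46.61671447753906) 5355.0 [300 108] [359 204]
hole [[0.55708972 0.30988815 0.008     ]]
[[0.4887 0.3267 0.008 ]
 [0.5359 0.3767 0.008 ]
 [0.6261 0.2962 0.008 ]
 [0.5761 0.2423 0.008 ]] [0.55671918 0.31047294 0.008     ]
[[ 0.566  0.386  0.169  0.064 -0.045]
 [ 0.568  0.385  0.168  0.064 -0.042]
 [ 0.57   0.383  0.167  0.065 -0.04 ]
 [ 0.569  0.386  0.171  0.066 -0.042]
 [ 0.571  0.385  0.169  0.066 -0.04 ]
 [ 0.569  0.388  0.167  0.067 -0.044]
 [ 0.571  0.388  0.17   0.068 -0.042]
 [ 0.57   0.389  0.168  0.069 -0.044]
 [ 0.573  0.387  0.168  0.069 -0.04 ]
 [ 0.571  0.391  0.17   0.071 -0.045]
 [ 0.573  0.39   0.169  0.071 -0.042]
 [ 0.573  0.393  0.169  0.073 -0.045]]
0.19766809825703036
```

```bash
python3 - <<'E'
from h import *
c=[.5562,.3103]; y=np.radians(-43.4+270)
manip.set_gripper(.075)
manip.move_pose([*c,.30],down(y)); print(manip.state()["joint_pos"])
manip.move_linear([*c,.12],rate=.2)
manip.move_linear([*c,.033],rate=.1); manip.dwell(.2); s=manip.state(); print(s["tool_pos"],s["contact_force"])
manip.set_gripper(0,force=50); manip.dwell(.2); s=manip.state(); print(s["tool_pos"],R.from_rotvec(s["tcp_rot"]).as_euler('zyx',True),s["gripper_width"],s["grasp_force"],s["contact_force"],s["moment"])
manip.move_linear([*c,.06],rate=.05); s=manip.state(); print(s["clock"],s["tool_pos"],s["gripper_width"],s["contact_force"],s["moment"])
E
```

```text
[ 4.69791216e-01  1.61643496e-01  1.61454828e+00  4.14651908e-05
  1.36539921e+00 -1.91361307e+00]
[0.5568294  0.31064803 0.03395966] [0.75258743 0.17604696 0.80629009]
[0.55614328 0.31028912 0.03296234] [ 1.33402209e+02 -8.60880529e-03  1.79998589e+02] 0.03950630741419375 49.99970242381096 [ 0.2668523   1.18845733 -0.08857691] [ 0.11513125 -0.04077028 -0.0576576 ]
23.5083 [0.55619298 0.31030112 0.06017233] 0.03989233439206325 [-1.17047654  0.00845852 -4.17200935] [ 0.08869934 -0.13371149 -0.03709012]
```

```bash
python3 - <<'E'
from h import *
c=[.5562,.3103]; p=[.6187,-.2711]; y=np.radians(16.8+90)
manip.move_linear([*c,.28],rate=.15)
manip.move_pose([*p,.28],down(y)); manip.dwell(.2); s=manip.state(); print(s["clock"],s["tool_pos"],s["gripper_width"])
manip.move_linear([*p,.19],rate=.1); manip.dwell(.3); s=manip.state(); print(s["clock"],s["tool_pos"],s["contact_force"],s["moment"])
d=snap("side","s6"); t=snap("top","t6"); w=snap("wrist","w6")
o=np.zeros((600,800,3),np.uint8)
o[:,:480]=cv2.resize(d["im"][270:400,390:494],(480,600),interpolation=cv2.INTER_CUBIC)
o[:320,480:]=cv2.resize(t["im"][130:210,445:525],(320,320),interpolation=cv2.INTER_CUBIC)
o[330:530,480:]=cv2.resize(w["im"],(320,200))
cv2.imwrite("pics/m6.png",o)
E
```

```text
27.425 [ 0.61903066 -0.27017335  0.28006433] 0.039863696786775545
28.775 [ 0.6189818  -0.27121342  0.19069261] [-0.01015202 -0.14283931 -4.96283112] [-0.0238367  -0.14010777 -0.03009539]
```

View pics/m6.png

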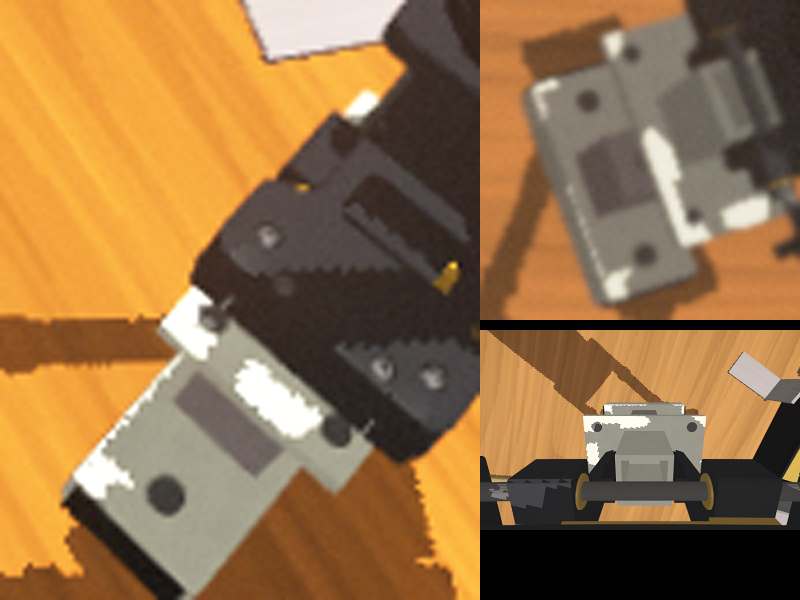

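The flange hangs level over the foot with parallel long sides. In the wrist inset its far plate edge is at about wrist row 170, from columns 206 to 452. I'll check numerically where the plate sits relative to the TCP.

```bash
python3 - <<'E'
from h import *
d=load("w6"); s=manip.state(); hsv=cv2.cvtColor(d["im"],cv2.COLOR_BGR2HSV); m=hsv[...,1]<70
Rt=R.from_rotvec(s["tcp_rot"]).as_matrix(); z=s["tool_pos"][2]-.033+.008
tl=lambda uv,z:((at_z(d,uv,z)-s["tool_pos"])@Rt*1000).round(1)
E=[[u,130+np.argmax(m[130:230,u])-.5] for u in list(range(214,242,6))+list(range(416,446,6))]
print(np.c_[E,tl(E,z)])
S=[[150+np.argmax(m[v,150:300])-.5,v] for v in (180,190,200)]+[[500-np.argmax(m[v,500:350:-1])+.5,v] for v in (180,190,200)]
print(np.c_[S,tl(S,z)])
# foot far edge, z=.03 top
F=[[u,100+np.argmax(m[100:165,u])-.5] for u in range(256,405,15)]; print(np.c_[F,tl(F,.03)])
print(d["z"][175:200:8,225:430:200], s["tcp_rot"],R.from_matrix(Rt).as_euler('zyx',True))
E
```

```text
[[214.  168.5  37.2 -56.1  25. ]
 [220.  168.5  37.2 -53.1  25. ]
 [226.  168.5  37.2 -50.2  25. ]
 [232.  168.5  37.2 -47.2  25. ]
 [238.  168.5  37.2 -44.3  25. ]
 [416.  169.5  36.6  43.3  25. ]
 [422.  169.5  36.6  46.2  25. ]
 [428.  168.5  37.1  49.1  25. ]
 [434.  168.5  37.1  52.1  25. ]
 [440.  169.5  36.6  55.1  25. ]]
[[205.5 180.   31.4 -60.8  25. ]
 [207.5 190.   26.3 -60.3  25. ]
 [208.5 200.   21.1 -60.2  25. ]
 [451.5 180.   31.3  61.2  25. ]
 [450.5 190.   26.2  61.2  25. ]
 [448.5 200.   21.   60.6  25. ]]
[[256.  144.5  33.1 -62.1 160.2]
 [271.  144.5  33.1 -49.2 160.2]
 [286.  144.5  33.1 -36.3 160.2]
 [301.  144.5  33.1 -23.4 160.2]
 [316.  144.5  33.1 -10.5 160.2]
 [331.  144.5  33.1   2.4 160.2]
 [346.  144.5  33.1  15.3 160.2]
 [361.  144.5  33.1  28.2 160.2]
 [376.  144.5  33.1  41.2 160.2]
 [391.  144.5  33.1  54.1 160.2]]
[[0.17384012 0.17357007]
 [0.17477581 0.17549227]
 [0.17533335 0.17574005]
 [0.17655854 0.17606534]] [1.87292873e+00 2.52187015e+00 8.14927948e-05] [-1.06799335e+02  1.57800392e-02  1.79991984e+02]
```

```bash
python3 - <<'E'
from h import *
manip.move_linear([.6189,-.2720,.1635],rate=.04); manip.dwell(1.0)
for _ in range(3):
    s=manip.state(); print(s["clock"],s["tool_pos"],s["contact_force"].round(2),s["gripper_width"],abs(s["joint_velocities"]).max()); manip.dwell(.3)
d=snap("top","t7"); a=load("top0")["im"].astype(int); 
df=(abs(d["im"].astype(int)-a).max(2)>60).astype(np.uint8); n,l,st,_=cv2.connectedComponentsWithStats(df); print(st[1:][st[1:,4]>25])
E
```

```text
30.7417 [ 0.61888852 -0.27199598  0.16347677] [ 0.87  0.31 -4.31] 0.03973217011681135 0.001106730885564123
31.0417 [ 0.61886736 -0.27200978  0.16348247] [ 0.4  -0.09 -4.85] 0.03981332527894033 0.0006461945096301073
31.3417 [ 0.61889889 -0.27202625  0.16350922] [ 0.07  0.56 -4.33] 0.039883241099266636 0.0028252238343651763
[[  297    59   343   341 38836]
 [  614   130    19    15   156]
 [  482   166     8    15    63]
 [  620   171    12     7    60]
 [  213   175    54    55  1450]
 [  634   205     6    13    38]
 [  632   319     8    55   347]
 [  415   325   101    75  3403]
 [  351   365    57    35  1227]]
```

```bash
python3 -c "
from h import *
print(order.close_job())"
```

```text
the job is handed in; nothing more can be done
None
```

Job handed in at about 32 s on the robot clock: the pin bottomed out in the foot's socket and was released, and the flange is held still and level, about 1 cm above the pin by TCP height, centred to roughly 1–2 mm, its long side in line with the foot's, with no contact force showing.

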